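Hold the cooling fan against the amplifier's rear panel for screwing

ROBOT

A 6-joint arm with a two-finger parallel gripper is mounted at the origin on the work surface. World frame = base frame: x ahead of the robot, y to its left, z up, the work surface at z = 0. Lengths are in m, angles in rad, forces in N, time in s.
With the tool pointing down it reaches from about 0.325 to 0.9 m from the base axis. Payload 6.1 kg.
Tool frame: the origin (TCP) lies at the very end of the fingers, on their centre line; the grasp point (between the pads) lies 19 mm behind it; z points along the fingers, y is the line along which they close (so a half turn about z gives the same grasp; the last joint's range is limited). The gripper opens to 87 mm and grips with 3 to 60 N. Pads are 19 mm wide; open, the fingers measure 117 mm over their backs; the gripper's body (75 mm by 190 mm) begins 51 mm behind the grasp point.
Start: joints at [1.169, 0.22, 1.526, -0, 1.395, -0.126], TCP at [0.17, 0.601, 0.223] pointing down, gripper open.
Joint ranges: [-2.98, 2.98], [-0.91, 2.08], [0.09, 2.57], [-1.24, 4.39], [0.2, 2.65], [-2.68, 2.68]. Speed limits (rad/s): [2.57, 2.57, 3.01, 3.14, 3.14, 3.14].

INTERFACE

Orientations are given as a unit quaternion [w, x, y, z].
In Python, from bench import sense, capture, workorder gives the robot as it stands. The module is installed in compiled form; this text tells all that it offers.
- The arm moves only by the shell command python3 -m inch 'ROWS' [OPENING] [FORCE]. ROWS is JSON, a list of rows, each a list of 2 entries, a list of its own where there are three numbers: the shift along the tool's x, y, z in mm, then the turn, a rotation vector about the tool's x, y, z in rad. A call has exactly 10 rows; each row is the pose to reach, as a shift and turn from the pose commanded when the call began, along the tool's axes at that moment; what a row does not reach only later rows make up. A row lasts 1/12 s, in which the tool goes at most 41.7 mm and 7.16 degrees, less where a joint would pass 70% of its speed; a pose out of reach is approached as far as the arm can. A call with a gripper value outside its range is refused whole. OPENING is the closure, from 0 (fully open) to 1 (shut), set as the call begins (- or left out, the last holds). The fingers move at their own pace and stop on an object; FORCE is the grip in N (left out, the last holds). Time passes only in rows, so rows that repeat a pose let the fingers close, or fill a call up. It gives the time, the measured TCP pose, the force, the opening and the grip force at its end, in the units of the state.
- sense(): the state, without advancing time (a new reading comes with each control period).
- capture(name): name is "scene" or "side" or "wrist"; returns a dict with "frame" (384x512x3 uint8, red, green, blue), "fx", "fy", "cx", "cy" (pixels), "extrinsics" (4x4, takes a point from camera to world coordinates); the wrist camera has in their place "tool_from_camera" (4x4, takes a point from camera to tool coordinates, whose origin is the TCP and whose axes are the flange's). Camera axes: x right, y down, z forward; pixel columns grow to the right and rows downward; lengths in m; the calibration is good to about 2 mm. The wrist camera is an equidistant fisheye: a pixel r from the principal point sees the ray r / f radians off the axis. A picture is of the moment at which its call begins: read the wrist's pose just before it. There is no depth.
- workorder.hand_in(): hands the job in; it is judged then, once.
The state is a dict: "time_s": time; "q": joint angles; "joint_vel": joint speeds; "joint_efforts": joint torques, N m; "tool_pos": TCP position; "tool_rot": TCP orientation; "ft_force": force on the tool from outside, world axes, zero at the start; "ft_torque": the same for the moment, N m; "width": finger opening in m; "grasp_force": force on a finger pad.
Only numpy, scipy, OpenCV 4.12 (cv2) and the standard library are available. Lean on these libraries where they do the work, as an engineer would, in place of code of your own. Each camera call takes 0.05 s, during which the arm holds its last target. There are 200 camera calls.

TASK

The open amplifier on the bench needs its new cooling fan. Pick up the black square fan, bring it into the chassis over the wall, hold it upright and square in front of the round opening in the rear panel so that its four corner holes line up with the panel's, and press it back against the sponge gasket with a steady push of about 10 N, never jamming it. Finish while still holding it there like that, off the chassis floor, so that a colleague can drive the screws from behind; leave the other things on the bench where they are.

Things in the scene. Friction and masses are not known exactly. Their poses are not given: they have to be found in the camera images.
- fan: black square cooling fan, 60 wide (its y) x 60 high (z) x 38 mm thick (x, the air flow axis), about 0.16 kg; solid to the fingers. Starts standing on its lower edge on the bench, its +x face (pale hub disc; the face that goes on the gasket) turned roughly to +x. Origin: centre of its underside, 30 mm below the fan's centre. Its flat sides, 60 mm apart along y, can be gripped from above.
- chassis: bare metal open chassis, fixed, 250 deep (x) x 320 mm wide (y), wall tops 100 mm and inner floor 14 mm above the bench. Origin: centre of underside. x points from the front panel (knobs, near the robot) to the rear panel; yaw up to 0.2 rad. Opening in the rear panel at y = 50 mm. Inside, x 5 to 110, y -5 to 155 mm is free; elsewhere parts reach up to 90 mm above the bench.
- fan_mount (a point): where the fan goes: centre of the front face of the unsqueezed gasket, 60 mm above the bench, fixed to the chassis. Axes as the chassis: x points out through the rear panel (the direction to push), y left along the panel, z up. The centre of the fan's +x face belongs here, pressed some 5 mm further along x.
- gasket: dark square sponge gasket frame on the inside of the rear panel round the opening, 60 x 60 mm outside, 48 mm inside, 12 mm thick. It gives like a spring when pushed along +x: 2 N per mm, so 10 N at 5 mm; at 8 mm it is fully squeezed and hard. Origin: centre of its front face, which moves with it; axes as the chassis.
- heatsink: loose finned aluminium heat sink, 50 x 70 mm, 28 mm high, lying on the bench near the fan. Origin: centre of its underside. To be left alone.
- multimeter: red multimeter lying on its back, 150 x 80 x 45 mm. Origin: centre of its underside. To be left alone.
- solder_reel: grey solder reel standing on its flange, 60 mm across, 40 mm high. Origin: centre of its underside. To be left alone.
- screwdriver: orange-handled screwdriver lying behind the amplifier for the colleague. Origin in its handle's underside. To be left alone.
- screw_dish: round steel screw dish behind the amplifier, 90 mm across, 22 mm high. Origin: centre of its underside. To be left alone.
- spray_can: blue spray can with a white cap, 52 mm across, 150 mm high, to the right of the amplifier. Origin: centre of its underside. To be left alone.
There are look-alikes about, which are no part of the job. Several things have the shape of the fan; the one meant has the colours described above.

How it is judged:
On the way:
1. the fan has been lifted clear of the bench and the chassis walls (height (world z) of fan above 0.1 m), for 0.1 s.
At the end, for the whole second after the job is handed in: The fan is held by the fingers, still, upright and square to the rear panel within 0.08 rad, its centre within 3 mm of the opening's centre sideways and in height (so well off the chassis floor), and presses on the gasket with 6 to 14 N throughout the last second (contact force between fan and gasket between 6 and 14 N and y of fan in the frame of fan_mount between -0.003 and 0.003 m and z of fan in the frame of fan_mount between -0.033 and -0.027 m and angle between the x axis of fan and the x axis of fan_mount, either way round below 0.08 rad and angle between fan's own z axis and vertical below 0.08 rad and contact force between fan and the fingers above 3 N and linear speed of fan below 0.01 m/s); the arm keeps its last pose, push and grip.
It fails at once if the fan is jammed against the chassis or gasket with more than 25 N (contact force between fan and chassis above 25 N).
It fails at once if the heat sink, multimeter, solder reel, screwdriver, screw dish or spray can is displaced by more than 20 mm (distance of any of heatsink, multimeter, solder_reel, screwdriver, screw_dish, spray_can from where it was at the start of the episode above 0.02 m).
It also fails if it takes over 38 s, if anything falls off the work surface, if the arm or the gripper's body presses on something with over 40 N, if the wrist force passes 120 N, or if a joint passes its speed limit or range.

## Working session

There is one attempt and no reset: what is moved stays moved. The work goes in short steps, Python scripts to look and compute and a shell command to move; the robot and the scene stay as the last step left them, time stands still between calls to the robot, and variables do not carry over. Pictures are saved under pics/ and viewed, at most 10 in all, crops included, and the job is handed in when it is done.

```bash
mkdir -p pics
python3 - <<'E'
from bench import sense,capture
import cv2,numpy as np,pickle
s=sense();print({k:np.round(v,3) for k,v in s.items()})
d={n:capture(n) for n in("scene","side","wrist")}
pickle.dump((s,d),open("c0.pkl","wb"))
for n in d:
  c=d[n];print(n,c["fx"],c["fy"],c["cx"],c["cy"]);print(np.round(c.get("extrinsics",c.get("tool_from_camera")),3))
f=[cv2.resize(d[n]["frame"],(800,600),interpolation=cv2.INTER_CUBIC)[:,:,::-1] for n in("scene","side")]
cv2.imwrite("pics/a.png",f[0]);cv2.imwrite("pics/b.png",f[1])
E
```

```text
{'time_s': np.float64(0.0), 'q': array([ 1.169,  0.221,  1.528,  0.   ,  1.395, -0.126]), 'joint_vel': array([-0.001,  0.   ,  0.001, -0.001,  0.001, -0.   ]), 'joint_efforts': array([ -0.   , -49.461, -38.738,   0.07 ,   0.058,  -0.   ]), 'tool_pos': array([0.17 , 0.601, 0.221]), 'tool_rot': array([-0.   ,  0.137,  0.991, -0.001]), 'ft_force': array([-0.494,  0.393, -0.299]), 'ft_torque': array([-0.028,  0.002,  0.006]), 'grasp_force': np.float64(0.0), 'width': np.float64(0.087)}
scene 457.529376823413 457.529376823413 259.7704306614 196.1247682979429
[[ 0.309  0.698 -0.646  1.5  ]
 [ 0.951 -0.232  0.204 -0.232]
 [-0.008 -0.677 -0.736  1.09 ]
 [ 0.     0.     0.     1.   ]]
side 485.5670608376398 485.5670608376398 265.73780592427715 186.55531626868668
[[-0.985 -0.105  0.134  0.368]
 [-0.169  0.689 -0.704  1.285]
 [-0.018 -0.717 -0.697  1.28 ]
 [ 0.     0.     0.     1.   ]]
wrist 297.3186396354542 297.3186396354542 252.6248738457614 192.6553122120595
[[ 0.001 -0.963 -0.268  0.074]
 [ 1.     0.001  0.001 -0.   ]
 [-0.    -0.268  0.963 -0.162]
 [ 0.     0.     0.     1.   ]]
```

View pics/a.png

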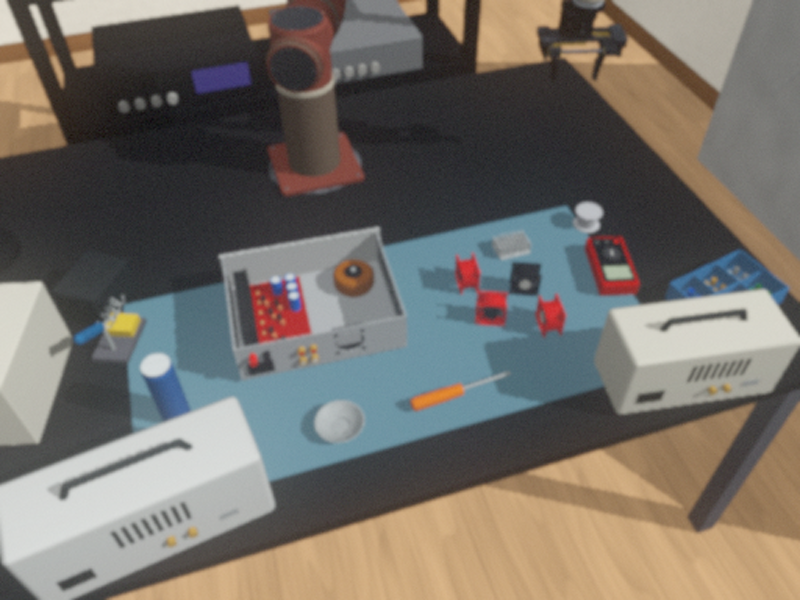

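View pics/b.png

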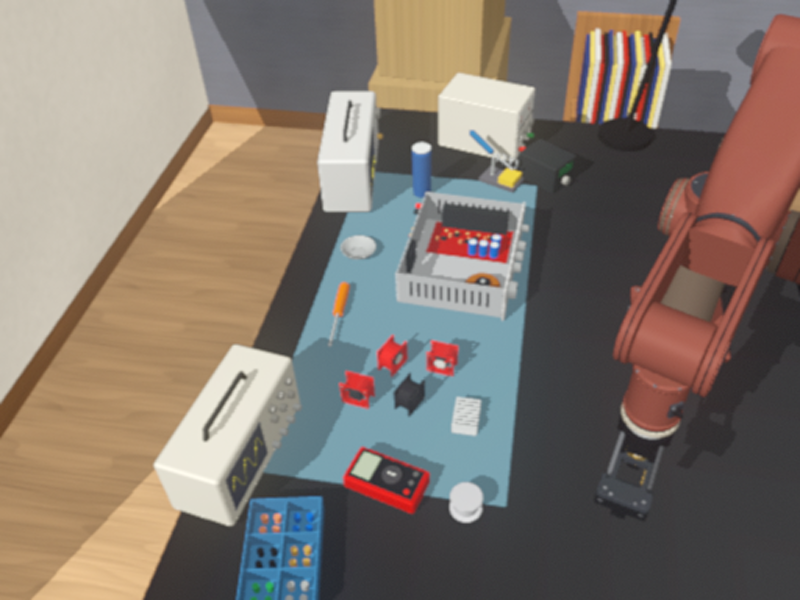

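The scene view shows the black fan at about (525,278), with red look-alikes at (467,272), (490,307) and (550,313). In the side view it is at (409,393), with the reds at (392,355), (442,357) and (357,388). Only the black one, with its pale hub disc facing +x, fits the description. I'll confirm with an enlarged crop.

```bash
cat > h.py <<'E'
import numpy as np,cv2
from scipy.spatial.transform import Rotation as R
def ray(c,u,v):
    E=c["extrinsics"];d=np.array([(u-c["cx"])/c["fx"],(v-c["cy"])/c["fy"],1.]);return E[:3,3],E[:3,:3]@d
def onz(c,u,v,z):
    o,d=ray(c,u,v);return o+d*(z-o[2])/d[2]
def proj(c,p):
    E=c["extrinsics"];q=E[:3,:3].T@(np.array(p)-E[:3,3]);return c["fx"]*q[0]/q[2]+c["cx"],c["fy"]*q[1]/q[2]+c["cy"]
def tri(c1,p1,c2,p2):
    (o1,d1),(o2,d2)=ray(c1,*p1),ray(c2,*p2)
    t=np.linalg.lstsq(np.c_[d1,-d2],o2-o1,rcond=None)[0];a,b=o1+d1*t[0],o2+d2*t[1];return (a+b)/2,np.linalg.norm(a-b)
def tool(s): return R.from_quat(np.array(s["tool_rot"])[[1,2,3,0]])
def wray(s,c,u,v):
    x,y=u-c["cx"],v-c["cy"];r=np.hypot(x,y);t=r/c["fx"]
    d=np.array([np.sin(t)*x/max(r,1e-9),np.sin(t)*y/max(r,1e-9),np.cos(t)])
    T=c["tool_from_camera"];Q=tool(s)
    return s["tool_pos"]+Q.apply(T[:3,3]),Q.apply(T[:3,:3]@d)
def wonz(s,c,u,v,z):
    o,d=wray(s,c,u,v);return o+d*(z-o[2])/d[2]
E
python3 - <<'E'
import pickle;from h import *
s,d=pickle.load(open("c0.pkl","rb"))
a=d["scene"]["frame"][140:235,270:420];b=d["side"]["frame"][115:205,245:350]
a=cv2.resize(a,None,fx=5.3,fy=5.3,interpolation=cv2.INTER_CUBIC);b=cv2.resize(b,None,fx=5.3,fy=5.3,interpolation=cv2.INTER_CUBIC)
# scene crop
cv2.imwrite("pics/c.png",a[:,:,::-1])
c=d["side"]["frame"][110:280,200:345];cv2.imwrite("pics/d.png",cv2.resize(c,None,fx=3.5,fy=3.5,interpolation=cv2.INTER_CUBIC)[:,:,::-1])
E
```

```text
(no output)
```

View pics/c.png

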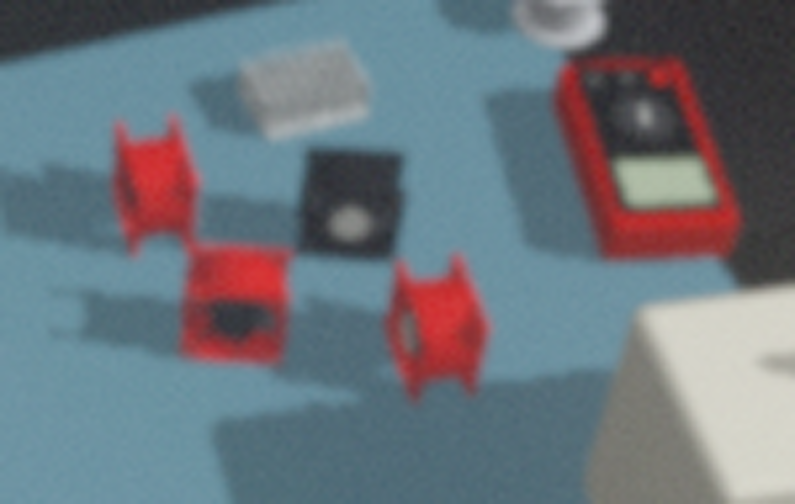

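View pics/d.png

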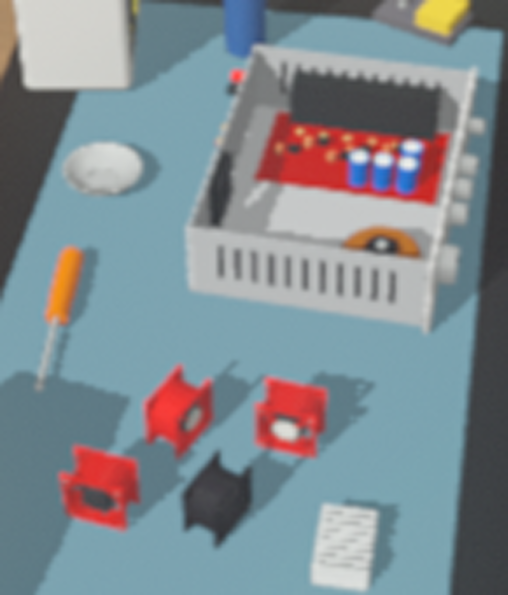

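The scene crop confirms it: the black fan, with its pale hub at crop (350,222), faces +x, and the reds at (155,185), (238,305) and (440,325) have other colours. Its top-edge corners are at about (308,150) and (405,152). Next I'll measure the fan and the chassis rim.

Run:
```python
import pickle;from h import *
s,d=pickle.load(open("c0.pkl","rb"));S,D=d["scene"],d["side"]
np.set_printoptions(precision=4,suppress=True)
sc=lambda x,y:(270+x/5.3-.4,140+y/5.3-.4)
print("fan back top L/R",onz(S,*sc(405,152),.06),onz(S,*sc(308,150),.06))
print("fan front bottom",onz(S,*sc(398,258),0),onz(S,*sc(300,248),0))
hub=sc(350,222)
print("hub z.03",onz(S,*hub,.03))
sd=lambda x,y:(200+x/3.5-.4,110+y/3.5-.4)
for n,p in dict(top1=(216,455),top2=(251,468),top3=(184,500),top4=(216,512)).items(): print(n,onz(D,*sd(*p),.06))
f=lambda x,y:(x*.64-.2,y*.64-.2)
for n,p in dict(FL=(380,231),FR=(220,255),RL=(406,318),RR=(232,345)).items(): print(n,onz(S,*f(*p),.1))
g={"RR":(256,46),"FR":(476,70),"FL":(430,268),"RL":(190,228)}
for n,p in g.items(): print("side",n,onz(D,*sd(*p),.1))
for n,p in dict(red1=(155,200),red2=(238,305),red3=(440,325)).items(): print(n,onz(S,*sc(*p),.03))
```

```text
fan back top L/R [0.5669 0.3558 0.06  ] [0.5465 0.3004 0.06  ]
fan front bottom [0.5973 0.3453 0.    ] [0.5703 0.2912 0.    ]
hub z.03 [0.5852 0.3146 0.03  ]
top1 [0.5752 0.2966 0.06  ]
top2 [0.5407 0.3068 0.06  ]
top3 [0.5946 0.3528 0.06  ]
top4 [0.5636 0.3616 0.06  ]
FL [0.4088 0.0565 0.1   ]
FR [ 0.3763 -0.2716  0.1   ]
RL [0.6574 0.0329 0.1   ]
RR [ 0.6206 -0.2843  0.1   ]
side RR [ 0.6297 -0.2762  0.1   ]
side FR [ 0.3769 -0.2678  0.1   ]
side FL [0.4003 0.0601 0.1   ]
side RL [0.6474 0.0384 0.1   ]
red1 [0.5299 0.2085 0.03  ]
red2 [0.6274 0.2232 0.03  ]
red3 [0.6795 0.3295 0.03  ]
```

```bash
python3 -m inch '[[[-15,-5,0],[0,0,0]],[[-50,-17,0],[0,0,0.02]],[[-88,-29,0],[0,0,0.04]],[[-126,-42,0],[0,0,0.06]],[[-165,-55,0],[0,0,0.08]],[[-204,-68,0],[0,0,0.09]],[[-243,-81,0],[0,0,0.09]],[[-282,-94,0],[0,0,0.09]],[[-321,-107,0],[0,0,0.09]],[[-360,-120,0],[0,0,0.09]]]' 0
python3 -m inch '[[[-35,-12,0],[0,0,0]],[[-62,-21,0],[0,0,0]],[[-82,-28,0],[0,0,0]],[[-93,-32,0],[0,0,0]],[[-97,-33,0],[0,0,0]],[[-97,-33,0],[0,0,0]],[[-97,-33,0],[0,0,0]],[[-97,-33,0],[0,0,0]],[[-97,-33,0],[0,0,0]],[[-97,-33,0],[0,0,0]]]'
python3 - <<'E'
from bench import sense,capture
import cv2,numpy as np,pickle
s=sense();c=capture("wrist");pickle.dump((s,c),open("c1.pkl","wb"))
print(np.round(s["tool_pos"],4),np.round(s["tool_rot"],4))
cv2.imwrite("pics/e.png",cv2.resize(c["frame"],(800,600),interpolation=cv2.INTER_CUBIC)[:,:,::-1])
E
```

```text
time_s: 0.98
tool_pos: [0.4852, 0.3864, 0.2223]
tool_rot: [-0.0, 0.182, 0.983, -0.0]
ft_force: [0.4, 0.7, 0.6]
width: 0.0871
grasp_force: 0.0
time_s: 1.82
tool_pos: [0.5619, 0.3233, 0.2227]
tool_rot: [0.0, 0.181, 0.983, 0.0]
ft_force: [0.5, -0.1, 0.3]
width: 0.0872
grasp_force: 0.0
[0.5619 0.3233 0.2227] [0.000e+00 1.811e-01 9.835e-01 1.000e-04]
```

View pics/e.png

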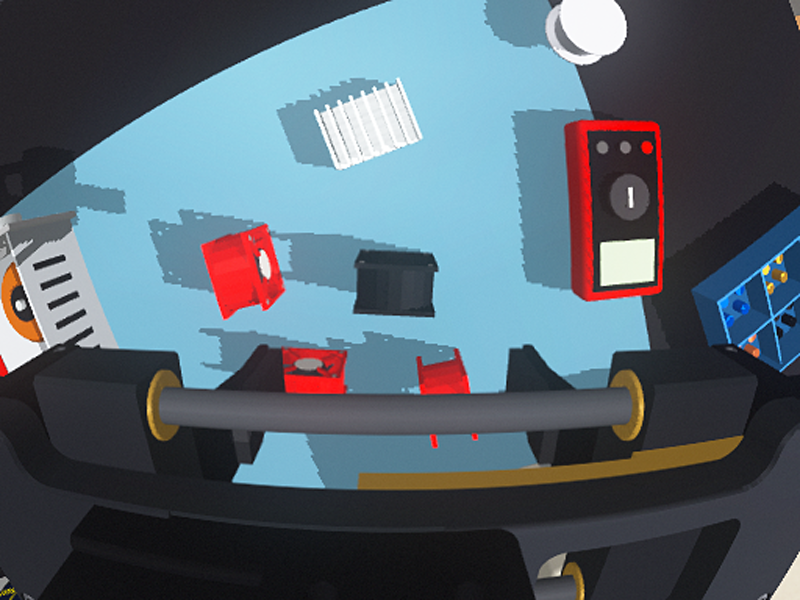

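The wrist view shows the black fan at about (395,285), with its front top edge running from (354,313) to (434,317). The heatsink is at (368,125) and the reds at (243,270), (313,368) and (443,380), all clear of the finger landing spots. I'll refine the fan pose.

Run:
```python
import pickle;from h import *
np.set_printoptions(precision=4,suppress=True)
s,c=pickle.load(open("c1.pkl","rb"))
m=(c["frame"].max(2)<75).astype(np.uint8);m[:150]=0;m[210:]=0;m[:,:215]=0;m[:,290:]=0
n,l,st,_=cv2.connectedComponentsWithStats(m);i=1+st[1:,4].argmax();print(st[i])
m=l==i
print(m[155:206:1,255].astype(int).sum())
g=c["frame"].max(2).astype(int)
print(g[156:206:2,222:286:4])
cols=np.arange(229,276,3);P=[]
for u in cols:
    v=np.where(m[:,u])[0].max()+.5; P.append(wonz(s,c,u,v,.06))
P=np.array(P);k=np.polyfit(P[:,1],P[:,0],1);print("front edge",P[0],P[-1],"yaw",-np.arctan(k[0]))
for v in (192,196,199):
    us=np.where(m[v])[0];print(v,wonz(s,c,us.min()-.5,v,.06),wonz(s,c,us.max()+.5,v,.06))
```

```text
[ 227  160   53   43 1709]
40
[[164 163 164 162 163 159 158 185 225 226 222 224 224 225 224 226]
 [162 164 164 164 166 164 164 162 184 185 228 227 223 224 224 223]
 [162 162 103 106  85 100 110 121 141 141 163 165 230 228 223 222]
 [165 160  64  60  60  59  62  66  64  65  59  67  69  99 227 221]
 [162 162  57  58  63  59  60  66  62  65  66  66  63  63 237 220]
 [164 166  62  58  61  63  60  63  63  64  63  64  63  61 128 223]
 [161 146  78  64  64  59  58  61  63  61  64  63  64  58  53 222]
 [160 125  72  72  71  71  72  70  71  70  70  72  71  79  63 224]
 [160 158  56  60  61  66  68  70  68  68  71  71  71  72  70 221]
 [159 159  58  58  61  63  64  68  70  78  82  78  76  70 216 221]
 [159 158  52  56  59  66  63  68  68  74  76  78  75  72 228 219]
 [156 159  57  58  56  64  62  70  69  75  77  78  75  70 225 221]
 [157 161  52  59  56  62  65  67  68  77  79  74  77  71 223 220]
 [159 159  54  57  57  64  60  68  68  75  79  74  77  69 223 221]
 [156 157  57  56  56  60  61  67  68  74  76  74  74  70 221 218]
 [217 152  56  55  57  61  57  66  66  75  76  73  73  67 221 219]
 [219 223  55  55  57  60  61  66  65  75  73  72  72  69 219 220]
 [219 223  56  54  56  59  60  64  67  76  74  73  73  69 219 217]
 [221 227  55  55  53  59  62  63  66  73  73  74  72  67 219 217]
 [217 198  55  55  55  59  57  62  66  74  73  74  73  66 221 217]
 [218 123  51  53  59  60  60  65  64  72  74  72  57  57 222 217]
 [217  97  68  65  62  60  58  65  61  63  53  55  55  54 226 217]
 [217 111  60  54  55  58  59  61  61  62  65  66  64  72 175 216]
 [218 219 220 221 216 216 215 214 215 169 133  90  90  56 177 217]
 [218 219 216 215 216 215 215 215 216 219 218 218 219 220 217 216]]
front edge [0.5755 0.2893 0.06  ] [0.5971 0.3362 0.06  ] yaw -0.41081191826889624
192 [0.5666 0.291  0.06  ] [0.586 0.342 0.06 ]
196 [0.5706 0.2881 0.06  ] [0.5908 0.3415 0.06  ]
199 [0.5739 0.2868 0.06  ] [0.5946 0.3414 0.06  ]
```

```bash
python3 -m inch '[[[-3,1,12],[0,0,0.01]],[[-7,2,40],[0,0,0.03]],[[-7,2,75],[0,0,0.03]],[[-7,2,110],[0,0,0.03]],[[-7,2,140],[0,0,0.03]],[[-7,2,165],[0,0,0.03]],[[-7,2,185],[0,0,0.03]],[[-7,2,199],[0,0,0.03]],[[-7,2,205],[0,0,0.03]],[[-7,2,206],[0,0,0.03]]]'
python3 -m inch '[[[0,0,0],[0,0,0]],[[0,0,0],[0,0,0]],[[0,0,0],[0,0,0]],[[0,0,0],[0,0,0]],[[0,0,0],[0,0,0]],[[0,0,0],[0,0,0]],[[0,0,0],[0,0,0]],[[0,0,0],[0,0,0]],[[0,0,0],[0,0,0]],[[0,0,0],[0,0,0]]]' 1 35
```

```text
time_s: 2.7
tool_pos: [0.5689, 0.3213, 0.0147]
tool_rot: [-0.001, 0.197, 0.98, -0.001]
ft_force: [-0.5, 0.2, 0.1]
width: 0.0872
grasp_force: 0.0
time_s: 3.53
tool_pos: [0.5706, 0.3219, 0.0176]
tool_rot: [0.001, 0.197, 0.98, 0.0]
ft_force: [-1.3, -1.7, 5.4]
width: 0.0597
grasp_force: 35.0
```

```bash
python3 -m inch '[[[0,0,-8],[0,0,0]],[[0,0,-28],[0,0,0]],[[0,0,-55],[0,0,0]],[[0,0,-85],[0,0,0]],[[0,0,-115],[0,0,0]],[[0,0,-140],[0,0,0]],[[0,0,-155],[0,0,0]],[[0,0,-163],[0,0,0]],[[0,0,-165],[0,0,0]],[[0,0,-165],[0,0,0]]]'
python3 -m inch '[[[-4,-9,0],[0,0,-0.01]],[[-14,-33,0],[0,0,-0.05]],[[-27,-65,0],[0,0,-0.10]],[[-41,-98,0],[0,0,-0.15]],[[-54,-130,0],[0,0,-0.20]],[[-67,-160,0],[0,0,-0.25]],[[-77,-184,0],[0,0,-0.28]],[[-83,-198,0],[0,0,-0.30]],[[-86,-205,0],[0,0,-0.31]],[[-86,-205,0],[0,0,-0.31]]]'
python3 - <<'E'
from bench import sense,capture
import cv2,numpy as np,pickle
s=sense();d={n:capture(n) for n in("wrist","scene","side")};s2=sense();pickle.dump((s,d),open("c2.pkl","wb"))
for s in(s,s2):print(np.round(s["tool_pos"],4),np.round(s["tool_rot"],4),np.round(s["ft_force"],2))
cv2.imwrite("pics/f.png",cv2.resize(d["wrist"]["frame"],(800,600),interpolation=cv2.INTER_CUBIC)[:,:,::-1])
E
```

```text
time_s: 4.37
tool_pos: [0.5697, 0.3217, 0.1812]
tool_rot: [-0.0, 0.197, 0.98, -0.0]
ft_force: [-0.3, -0.7, -1.8]
width: 0.0597
grasp_force: 35.0
time_s: 5.2
tool_pos: [0.5694, 0.0974, 0.18]
tool_rot: [-0.001, 0.044, 0.999, -0.0]
ft_force: [0.6, 0.0, -1.5]
width: 0.0598
grasp_force: 35.0
[0.5694 0.0974 0.18  ] [-1.30e-03  4.39e-02  9.99e-01 -3.00e-04] [ 0.64  0.03 -1.52]
[0.5698 0.1002 0.1809] [-6.000e-04  4.280e-02  9.991e-01  2.000e-04] [-0.12  0.3  -0.94]
```

View pics/f.png

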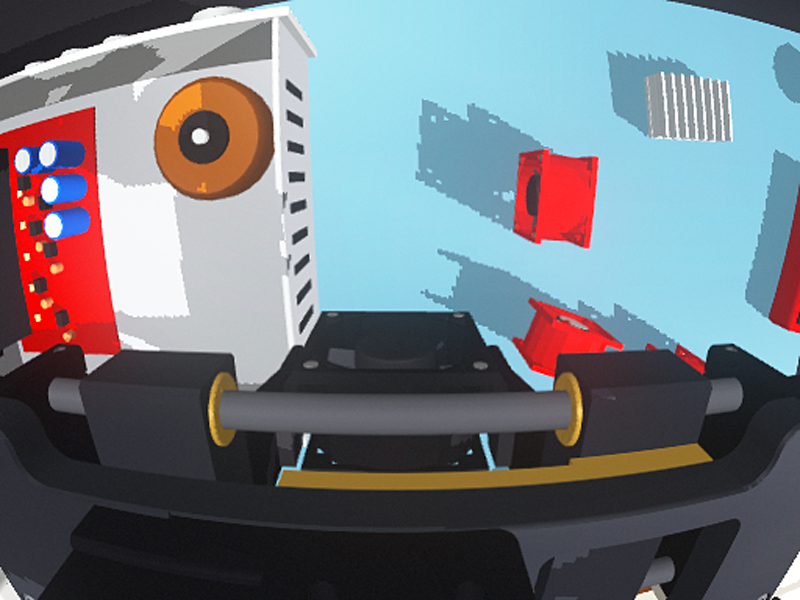

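The wrist view shows the fan held at about (400,340). The chassis left wall's top edge runs along about x 272–300 px, and the gripper hides the rear panel. I'll move so that the camera looks at the gasket, and on the way check the fan's pose in the hand.

```bash
python3 -m inch '[[[-4,-7,0],[0,0,0]],[[-15,-25,0],[0,0,0]],[[-31,-51,0],[0,0,0]],[[-48,-79,0],[0,0,0]],[[-65,-106,0],[0,0,0]],[[-80,-131,0],[0,0,0]],[[-91,-149,0],[0,0,0]],[[-97,-159,0],[0,0,0]],[[-99,-162,0],[0,0,0]],[[-99,-162,0],[0,0,0]]]'
python3 -m inch '[[[0,0,0],[0,0,0]],[[0,0,0],[0,0,0]],[[0,0,0],[0,0,0]],[[0,0,0],[0,0,0]],[[0,0,0],[0,0,0]],[[0,0,0],[0,0,0]],[[0,0,0],[0,0,0]],[[0,0,0],[0,0,0]],[[0,0,0],[0,0,0]],[[0,0,0],[0,0,0]]]'
python3 - <<'E'
from bench import sense,capture
import cv2,numpy as np,pickle
s=sense();d={n:capture(n) for n in("wrist","scene","side")};pickle.dump((s,d),open("c3.pkl","wb"))
print(s["time_s"],np.round(s["tool_pos"],4),np.round(s["tool_rot"],4),np.round(s["ft_force"],2))
cv2.imwrite("pics/g.png",cv2.resize(d["wrist"]["frame"],(800,600),interpolation=cv2.INTER_CUBIC)[:,:,::-1])
E
```

```text
time_s: 6.18
tool_pos: [0.6551, -0.0704, 0.1811]
tool_rot: [-0.0, 0.043, 0.999, 0.0]
ft_force: [-0.6, -0.1, -2.1]
width: 0.0596
grasp_force: 35.0
time_s: 7.02
tool_pos: [0.655, -0.0705, 0.1815]
tool_rot: [-0.0, 0.043, 0.999, 0.0]
ft_force: [0.4, -0.3, -0.7]
width: 0.0598
grasp_force: 35.0
7.0167 [ 0.655  -0.0705  0.1815] [-0.      0.0429  0.9991  0.    ] [ 0.38 -0.27 -0.72]
```

View pics/g.png

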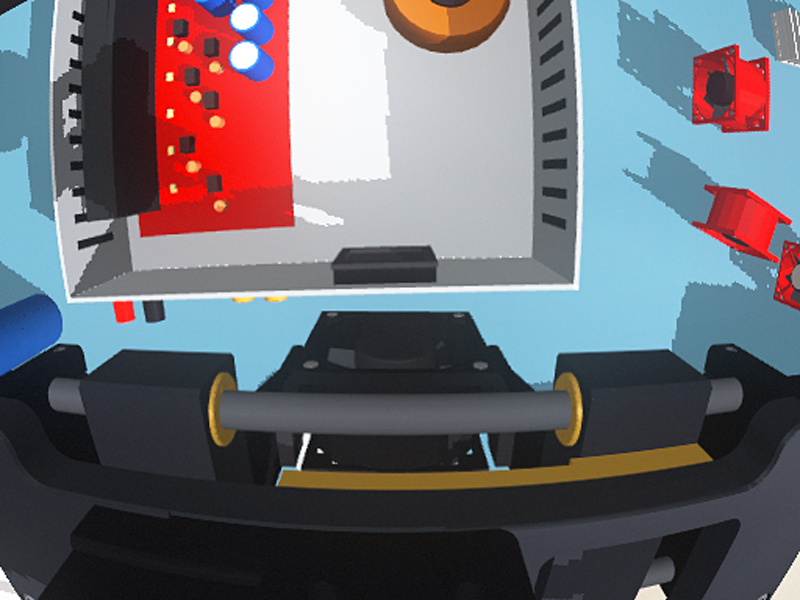

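This view shows the rear panel's top edge from (68,300) to (578,288). The gasket block spans about (332..437, 246..284), with its front top edge near y≈262, and the fan is held at (400,340). I'll compute sub-pixel edges.

Run:
```python
import pickle;from h import *
np.set_printoptions(precision=4,suppress=True,linewidth=200)
s,d=pickle.load(open("c3.pkl","rb"));c=d["wrist"];f=c["frame"].astype(int)
g=f.sum(2)//3
print(g[152:196,206:290:6])
# outer rim of rear wall: white ->blue (red channel drop) 
P=[]
for u in list(range(60,200,10))+list(range(290,366,10)):
    col=f[180:205,u,0]; w=np.where(col>200)[0]
    if len(w): P.append((u,180+w.max()+.5))
W=np.array([wonz(s,c,u,v,.1) for u,v in P]);k=np.polyfit(W[:,1],W[:,0],1);res=W[:,0]-np.polyval(k,W[:,1])
print("rim outer: slope yaw",-np.arctan(k[0]),"x at y=-.07",np.polyval(k,-.07),"res",res)
for v in (164,166,168,170,172,174,176):
    r=g[v];print(v,r[208:218],r[274:286])
# left/right walls tops
for v in (60,100,140,170):
    w=np.where(f[v,:,:].min(1)>215)[0];print(v,w[w<60][:6],w[w>340])
```

```text
[[188 190 189 190 191 187 187 189 189 188 189 188 189 186]
 [188 190 189 189 189 189 189 190 188 190 189 187 187 187]
 [189 190 190 190 189 189 189 187 187 187 186 187 186 188]
 [189 189 190 189 188 188 190 188 189 189 187 190 186 186]
 [189 191 189 188 189 190 190 192 192 194 193 195 187 187]
 [189 188 189 194 191 169 169 147 127 129 118 125 187 186]
 [186 187 180 131 128  96 102  82  68  69  60  54 187 188]
 [188 188 153  64  73  77  77  80  67  67  67  58 189 187]
 [188 188  99  80  86  85  86  87  68  67  67  57 191 188]
 [187 186  55  77  82  77  75  70  57  58  56  59 194 186]
 [185 185  55  65  68  61  62  58  54  52  54  58 147 185]
 [186 185  55  59  58  59  61  58  56  54  54  55 113 185]
 [186 187  57  56  58  60  58  58  57  53  55  58  75 185]
 [187 188  57  58  57  59  58  58  59  52  52  55  49 149]
 [188 188  54  58  56  56  58  55  57  52  55  56  52 122]
 [155 140  58  54  56  57  53  54  53  60  63  64  69 125]
 [121  76  58  57  64  69  69  77  76  78  81  80  82 126]
 [126  78  76  76  80  82  80  83  80  83  81  82  82 125]
 [125  84  83  83  81  82  83  82  84 
[... 1823 characters left out ...]
 189 187 190 242 185 187]
166 [212 222 187 189 188 145  74  52  57  56] [ 55  57  54  54  52  74 142 129 125 121 122 122]
168 [123 123 124 114  76  53  51  55  57  58] [ 79  77  80  81  82  80 103 131 127 126 126 128]
170 [125 127 126 111  84  81  82  85  82  84] [ 78  78  78  77  75  88 113 128 124 125 127 124]
172 [125 126 127 120 100  75  62  66  66  69] [ 54  52  51  55  53 104 128 127 123 127 128 126]
174 [125 126 125 126 130  89  47  48  52  52] [ 50  52  51  49  45 105 129 126 125 125 128 124]
176 [125 126 124 125 128  87  47  49  50  50] [ 51  50  51  51  45 107 127 126 126 125 127 123]
60 [] [369 370 371]
100 [] [370 371 372]
140 [35 36 37] [369 370 371]
170 [39 40 41] [368 369 370]
```

Run:
```python
import pickle;from h import *
np.set_printoptions(precision=4,suppress=True,linewidth=200)
s,d=pickle.load(open("c3.pkl","rb"));c=d["wrist"];f=c["frame"].astype(float);g=f.mean(2)
def cross(a,lo,th):  # subpixel crossing of th, first
    for i in range(len(a)-1):
        if (a[i]-th)*(a[i+1]-th)<=0 and a[i]!=a[i+1]: return lo+i+(a[i]-th)/(a[i]-a[i+1])
    return np.nan
def fit(us,lo,hi,th,z,name):
    W=np.array([wonz(s,c,u,cross(g[lo:hi,u],lo,th),z) for u in us]);W=W[~np.isnan(W[:,0])]
    for _ in range(3):
        k=np.polyfit(W[:,1],W[:,0],1);r=W[:,0]-np.polyval(k,W[:,1]);W=W[abs(r)<max(2*r.std(),3e-4)]
    print(name,"yaw",-np.arctan(k[0]),"x at gasket y",np.polyval(k,-.077),r.std(),len(W))
fit(range(50,365,3),178,200,210,.1,"rim outer")
U=range(216,276,2)
fit(range(218,276,2),169,178,66,.09,"gasket front top")
fit(U,164,171,70,.084,"front, z.084")
fit(U,176,184,90,.09,"back top")
fit(range(60,365,3),180,190,180,.1,"rim inner")
print("cam",wray(s,c,256,192)[0])
for v in (174,176,178):
    l=cross(g[v,208:220],208,90);r=cross(g[v,274:284],274,88)
    a,b=wonz(s,c,l,v,.09),wonz(s,c,r,v,.09);print(v,l,r,a,b,(a+b)/2,np.linalg.norm(a-b))
# corners of rim (outer): side walls
for v in (60,100,140,170):
    w=np.where(f[v].min(1)>205)[0];R_=w[(w>360)&(w<380)];L=w[(w>28)&(w<48)]
    if len(L) and len(R_): 
        a,b=wonz(s,c,L.min()-.5,v,.1),wonz(s,c,R_.max()+.5,v,.1);print(v,L,R_,a,b,np.linalg.norm(a-b),(a+b)/2)
```

```text
rim outer yaw -0.05919905876514939 x at gasket y 0.641058222457538 0.0001062745998989289 105
gasket front top yaw -0.05994915831965135 x at gasket y 0.6319752776524767 9.365840913277217e-05 29
front, z.084 yaw -0.05921600170755519 x at gasket y 0.6300811215228045 9.372618833865355e-05 30
back top yaw -0.06014907747806979 x at gasket y 0.6407254907031441 0.00010371559290006668 30
rim inner yaw -0.059420297243291426 x at gasket y 0.6407191149491048 8.853110799628075e-05 96
cam [ 0.5815 -0.0642  0.344 ]
174 212.98373983739836 278.7055555555556 [ 0.632  -0.1034  0.09  ] [ 0.6369 -0.046   0.09  ] [ 0.6345 -0.0747  0.09  ] 0.05761474940870023
176 212.9344262295082 278.6918918918919 [ 0.6338 -0.1036  0.09  ] [ 0.6387 -0.0461  0.09  ] [ 0.6362 -0.0748  0.09  ] 0.05773802601893329
178 213.048 278.7453416149068 [ 0.6356 -0.1037  0.09  ] [ 0.6405 -0.0462  0.09  ] [ 0.638  -0.0749  0.09  ] 0.057777514226156824
140 [35 36 37] [369 370 371 372] [ 0.5762 -0.2826  0.1   ] [0.6107 0.0375 0.1   ] 0.32199919238946 [ 0.5935 -0.1225  0.1   ]
170 [39 40 41] [368 369 370] [ 0.607  -0.2842  0.1   ] [0.6372 0.0354 0.1   ] 0.32106002801013706 [ 0.6221 -0.1244  0.1   ]
```

Run:
```python
import pickle;from h import *
np.set_printoptions(precision=4,suppress=True,linewidth=200)
for fn in("c2.pkl","c3.pkl"):
    s,d=pickle.load(open(fn,"rb"));c=d["wrist"];g=c["frame"].astype(float).mean(2)
    T=c["tool_from_camera"];s0=dict(tool_pos=np.zeros(3),tool_rot=[1,0,0,0])
    D=[]
    for (u,v) in ((309,364),(480,366),(333,313),(461,316)):
        u0,v0=int(u*.64),int(v*.64);w=g[v0-5:v0+6,u0-6:u0+7];m=np.clip(w-85,0,60);yy,xx=np.mgrid[v0-5:v0+6,u0-6:u0+7]
        # keep the central blob only
        n,l,_,_=cv2.connectedComponentsWithStats((m>0).astype(np.uint8)); 
        ids=[(abs((xx*(l==i)).sum()/(l==i).sum()-u*.64)+abs((yy*(l==i)).sum()/(l==i).sum()-v*.64),i) for i in range(1,n)]
        if not ids: print("none",u,v,w.max());continue
        m=m*(l==min(ids)[1]);p=((xx*m).sum()/m.sum(),(yy*m).sum()/m.sum());D.append(p)
    print(np.array(D))
    if len(D)<4: continue
    Rr=[wray(s0,c,*p) for p in D];o=Rr[0][0];dirs=[r[1] for r in Rr]
    pts=[]
    for i in(0,2):
        a,b=dirs[i]/dirs[i][0]*-1,dirs[i+1]/dirs[i+1][0]*-1  # unit -x
        t=.05/np.linalg.norm(a-b);pts+=[o+a*t,o+b*t]
    print(np.array(pts),"tool frame, 50mm pitch")
    pts=np.array(pts)
    print("vert sep",np.linalg.norm(pts[0]-pts[2]),"mid",pts.mean(0))
```

```text
[[198.0912 233.0866]
 [307.2693 233.6551]
 [212.2933 200.7067]
 [294.9258 198.4784]]
[[ 0.02   -0.025  -0.0383]
 [ 0.02    0.025  -0.0389]
 [ 0.0221 -0.0239  0.0053]
 [ 0.0221  0.0259  0.0101]] tool frame, 50mm pitch
vert sep 0.043714936276478676 mid [ 0.0211  0.0005 -0.0154]
[[198.1143 233.1647]
 [307.375  233.7522]
 [211.9623 200.7758]
 [293.0906 201.6328]]
[[ 0.02   -0.0249 -0.0384]
 [ 0.02    0.0251 -0.039 ]
 [ 0.02   -0.0251  0.0122]
 [ 0.02    0.0249  0.0106]] tool frame, 50mm pitch
vert sep 0.05064720022635302 mid [ 0.02   -0.     -0.0137]
```

```bash
python3 -m inch '[[[5,-1,0],[0,0,-0.002]],[[16,-2,0],[0,0,-0.006]],[[30,-3,0],[0,0,-0.01]],[[44,-5,0],[0,0,-0.016]],[[56,-6,0],[0,0,-0.02]],[[64,-7,0],[0,0,-0.024]],[[68,-7.3,0],[0,0,-0.026]],[[68.5,-7.3,0],[0,0,-0.026]],[[68.5,-7.3,0],[0,0,-0.026]],[[68.5,-7.3,0],[0,0,-0.026]]]'
python3 -m inch '[[[0,0,4],[0,0,0]],[[0,0,14],[0,0,0]],[[0,0,28],[0,0,0]],[[0,0,42],[0,0,0]],[[0,0,54],[0,0,0]],[[0,0,64],[0,0,0]],[[0,0,70],[0,0,0]],[[0,0,72],[0,0,0]],[[0,0,72],[0,0,0]],[[0,0,72],[0,0,0]]]'
python3 - <<'E'
from bench import sense,capture
import cv2,numpy as np,pickle
s=sense();d={n:capture(n) for n in("wrist","scene","side")};pickle.dump((s,d),open("c4.pkl","wb"))
print(s["time_s"],np.round(s["tool_pos"],4),np.round(s["tool_rot"],4),np.round(s["ft_force"],2))
a=cv2.resize(d["scene"]["frame"][140:250,130:270],None,fx=2.85,fy=2.85,interpolation=cv2.INTER_CUBIC);b=cv2.resize(d["wrist"]["frame"],(400,300),interpolation=cv2.INTER_AREA)
h=max(len(a),len(b));z=np.zeros((h,800,3),np.uint8);z[:len(a),:a.shape[1]]=a;z[:len(b),400:]=b
cv2.imwrite("pics/h.png",z[:,:,::-1])
E
```

```text
time_s: 8.0
tool_pos: [0.5867, -0.0719, 0.1818]
tool_rot: [0.0, 0.03, 1.0, -0.0]
ft_force: [-0.0, 0.2, -2.2]
width: 0.06
grasp_force: 35.0
time_s: 8.83
tool_pos: [0.5866, -0.072, 0.11]
tool_rot: [0.0, 0.03, 1.0, -0.0]
ft_force: [0.3, 0.5, -1.8]
width: 0.0598
grasp_force: 35.0
8.8333 [ 0.5866 -0.072   0.11  ] [ 4.000e-04  2.990e-02  9.996e-01 -1.000e-04] [ 0.3   0.54 -1.85]
```

View pics/h.png

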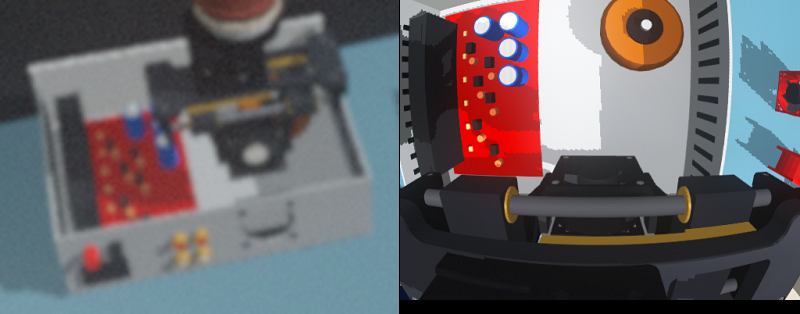

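The scene crop shows the fan hub at (255,155), ahead of the opening at (267,215). The wrist view shows free floor below the fan, so I'll descend and then approach.

```bash
python3 -m inch '[[[0,0,4],[0,0,0]],[[0,0,13],[0,0,0]],[[0,0,25],[0,0,0]],[[0,0,37],[0,0,0]],[[0,0,48],[0,0,0]],[[0,0,56],[0,0,0]],[[0,0,61],[0,0,0]],[[0,0,63.5],[0,0,0]],[[0,0,63.7],[0,0,0]],[[0,0,63.7],[0,0,0]]]'
python3 -m inch '[[[-2,0,0],[0,0,0]],[[-5,0,0],[0,0,0]],[[-8,0,0],[0,0,0]],[[-11,0,0],[0,0,0]],[[-14,0,0],[0,0,0]],[[-16,0,0],[0,0,0]],[[-18,0,0],[0,0,0]],[[-19,0,0],[0,0,0]],[[-20,0,0],[0,0,0]],[[-20,0,0],[0,0,0]]]'
python3 -m inch '[[[0,0,0],[0,0,0]],[[0,0,0],[0,0,0]],[[0,0,0],[0,0,0]],[[0,0,0],[0,0,0]],[[0,0,0],[0,0,0]],[[0,0,0],[0,0,0]],[[0,0,0],[0,0,0]],[[0,0,0],[0,0,0]],[[0,0,0],[0,0,0]],[[0,0,0],[0,0,0]]]'
python3 - <<'E'
from bench import sense,capture
import numpy as np,pickle
F=[];P=[]
for _ in range(8):
    s=sense();F.append(s["ft_force"]);P.append(s["tool_pos"]);c=capture("scene")
print(s["time_s"],np.mean(F,0).round(2),np.std(F,0).round(2),np.mean(P,0).round(4),np.std(P,0).round(4))
pickle.dump((s,{"scene":c,"side":capture("side"),"wrist":capture("wrist")}),open("c5.pkl","wb"))
E
```

```text
time_s: 9.82
tool_pos: [0.5864, -0.0719, 0.046]
tool_rot: [0.0, 0.03, 1.0, -0.0]
ft_force: [-1.0, -0.4, -0.6]
width: 0.0595
grasp_force: 35.0
time_s: 10.65
tool_pos: [0.6062, -0.0731, 0.0458]
tool_rot: [-0.0, 0.03, 1.0, -0.0]
ft_force: [0.4, 0.4, -0.5]
width: 0.0601
grasp_force: 35.0
time_s: 11.48
tool_pos: [0.6061, -0.0731, 0.0459]
tool_rot: [0.0, 0.03, 1.0, -0.0]
ft_force: [0.5, -0.1, -1.0]
width: 0.0595
grasp_force: 35.0
11.8333 [ 0.26 -0.31 -1.21] [0.53 0.37 0.47] [ 0.6061 -0.0731  0.0458] [0. 0. 0.]
```

```bash
python3 -m inch '[[[-1,0,0],[0,0,0]],[[-2,0,0],[0,0,0]],[[-3,0,0],[0,0,0]],[[-4,0,0],[0,0,0]],[[-5,0,0],[0,0,0]],[[-6,0,0],[0,0,0]],[[-7,0,0],[0,0,0]],[[-7,0,0],[0,0,0]],[[-7,0,0],[0,0,0]],[[-7,0,0],[0,0,0]]]'
python3 - <<'E'
from bench import sense,capture
import pickle;from h import *
np.set_printoptions(precision=4,suppress=True)
F=[];P=[]
for _ in range(8):
    s=sense();F.append(s["ft_force"]);P.append(s["tool_pos"]);c=capture("wrist")
print(s["time_s"],np.mean(F,0).round(2),np.mean(P,0).round(4),s["tool_rot"])
f=c["frame"]
for v in (60,90,120,150):
    m=f[v].min(1)>205;w=np.where(m)[0];w=np.split(w,np.where(np.diff(w)>1)[0]+1);print(v,[(q[0],q[-1],round(float(wonz(s,c,q[0]-.5,v,.1)[1]),4),round(float(wonz(s,c,q[-1]+.5,v,.1)[1]),4)) for q in w if len(q) and len(q)<12])
E
```

```text
time_s: 12.82
tool_pos: [0.6125, -0.0734, 0.0456]
tool_rot: [-0.001, 0.03, 1.0, 0.0]
ft_force: [-4.0, -0.3, -0.6]
width: 0.0599
grasp_force: 35.0
13.1667 [-4.17  0.04 -0.83] [ 0.6126 -0.0734  0.0456] [-0.0004  0.0299  0.9996  0.0001]
60 [(np.int64(489), np.int64(492), 0.0398, 0.0427)]
90 [(np.int64(490), np.int64(493), 0.0395, 0.0424)]
120 [(np.int64(489), np.int64(492), 0.0387, 0.0416)]
150 [(np.int64(486), np.int64(489), 0.0376, 0.0405)]
```

```bash
python3 -m inch '[[[-0.6,0,0],[0,0,0]],[[-1.2,0,0],[0,0,0]],[[-1.8,0,0],[0,0,0]],[[-2.4,0,0],[0,0,0]],[[-3,0,0],[0,0,0]],[[-3,0,0],[0,0,0]],[[-3,0,0],[0,0,0]],[[-3,0,0],[0,0,0]],[[-3,0,0],[0,0,0]],[[-3,0,0],[0,0,0]]]'
python3 - <<'E'
from bench import sense,capture
import pickle;from h import *
np.set_printoptions(precision=4,suppress=True)
F=[];P=[]
for _ in range(8):
    s=sense();F.append(s["ft_force"]);P.append(s["tool_pos"]);c=capture("wrist")
print(s["time_s"],np.mean(F,0).round(2),np.mean(P,0).round(4),s["tool_rot"],s["width"])
f=c["frame"]
for v in (60,90,120,150):
    m=f[v].min(1)>205;w=np.where(m)[0];w=np.split(w,np.where(np.diff(w)>1)[0]+1)
    for q in w:
        if 2<len(q)<9:
            p=wonz(s,c,q[-1]+.5,v,.1);print(v,p,"c3 line y",.0354-.0595*(p[0]-.6372))
g=f.astype(float).mean(2);D=[]
for (u,v) in ((198.1,233.1),(307.4,233.7),(212,200.8),(293.1,201.6)):
    u0,v0=int(u),int(v);w=np.clip(g[v0-3:v0+5,u0-3:u0+5]-85,0,60);yy,xx=np.mgrid[v0-3:v0+5,u0-3:u0+5];print(u,v,(xx*w).sum()/w.sum(),(yy*w).sum()/w.sum())
sc=capture("scene")["frame"];a=cv2.resize(sc[140:250,130:270],None,fx=4.5,fy=4.5,interpolation=cv2.INTER_CUBIC);cv2.imwrite("pics/i.png",a[:,:,::-1])
E
```

```text
time_s: 14.05
tool_pos: [0.6149, -0.0736, 0.0456]
tool_rot: [-0.001, 0.03, 1.0, 0.0]
ft_force: [-8.9, 0.1, 2.2]
width: 0.06
grasp_force: 35.0
14.4 [-8.6   0.45  1.72] [ 0.6149 -0.0735  0.0456] [-0.0014  0.0298  0.9996  0.0001] 0.05999164601810996
60 [0.5147 0.0428 0.1   ] c3 line y 0.042689089552481865
90 [0.5291 0.0417 0.1   ] c3 line y 0.04183324858221791
120 [0.5432 0.0409 0.1   ] c3 line y 0.04099529092571601
150 [0.5572 0.0404 0.1   ] c3 line y 0.04015716269413149
198.1 233.1 198.2529274004684 233.11709601873537
307.4 233.7 307.7715617715618 233.55011655011654
212 200.8 212.44204685573365 197.87361282367445
293.1 201.6 293.46474501108645 198.71884700665183
```

View pics/i.png

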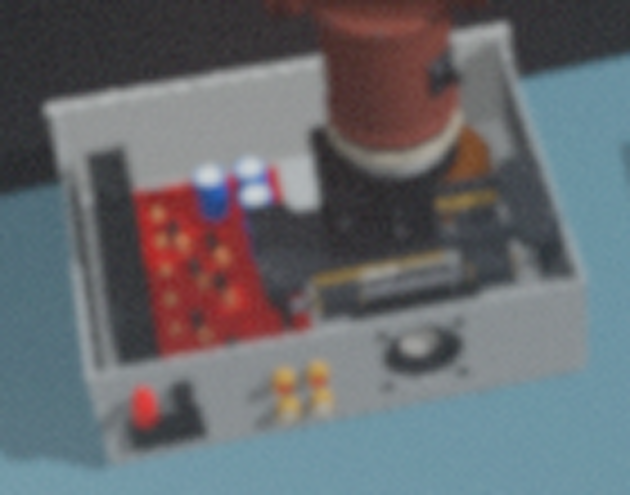

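The fan is seated behind the opening: hub at (415,345), in the opening centred near (422,350). The wall-line check agrees within 0.3 mm. I'll check that the fan hasn't pitched in the grip, since the lower dots appear shifted.

Run:
```python
from bench import sense,capture
import pickle;from h import *
s3,d3=pickle.load(open("c3.pkl","rb"));s5,d5=pickle.load(open("c5.pkl","rb"));c=capture("wrist")
A=[x["frame"].mean(2).astype(int) for x in (d3["wrist"],d5["wrist"],c)]
for x in A: print(x[194:208,206:220]);
tile=[cv2.resize(x["frame"][185:245,185:320],None,fx=5.8,fy=4.9*.66,interpolation=cv2.INTER_NEAREST) for x in (d3["wrist"],d5["wrist"],c)]
im=np.vstack(tile);im=np.clip(im.astype(float)*1.5,0,255).astype(np.uint8);print(im.shape);cv2.imwrite("pics/j.png",im[:,:,::-1])
```

```text
[[181 183 181 181 181 182 182 183 183 182 181 182 183 181]
 [182 183 182 181 181 181 181 182 183 182 181 180 184 181]
 [181 182 182 182 182 180 181 182 182 182 183 181 182 183]
 [186 183 183 184 184 183 184 185 181 183 183 183 183 184]
 [191 191 192 192 191 190 190 191 191 190 191 192 191 191]
 [ 68  60  61  63  62  60  67  70  62  64  66  65  67  68]
 [ 35  37  36  51  78  94  94  94  94  83  49  34  36  41]
 [ 38  40  39  92 117 107 101 108 112  86  49  40  39  43]
 [ 41  40  42  44  57  65  79  73  54  45  40  39  40  43]
 [ 42  43  42  45  46  48  49  45  43  43  43  45  40  42]
 [ 43  41  42  47  45  46  45  47  45  47  45  47  45  40]
 [ 42  42  42  45  47  45  45  50  47  46  44  40  38  40]
 [ 44  39  43  46  47  48  45  45  41  41  40  41  41  39]
 [ 43  38  43  46  43  41  41  42  43  38  39  37  40  39]]
[[174 172 172 172 174 172 173 173 171 172 173 173 173 172]
 [172 173 173 171 173 172 172 172 172 172 171 174 171 172]
 [171 171 173 174 172 173 172 173 173 171 172 174 174 172]
 [174 172 174 174 175 174 172 174 175 174 175 173 174 173]
 [181 182 182 180 181 181 180 181 180
[... 694 characters left out ...]
173 172 172 171 172 172 170 172 172]
 [173 173 174 173 174 173 173 173 175 173 173 172 174 171]
 [178 179 181 180 180 182 179 180 182 180 179 180 179 180]
 [ 65  60  60  62  60  58  62  65  63  59  63  65  65  66]
 [ 37  41  37  50  77  88  91  91  89  80  51  40  40  39]
 [ 40  42  42  87 111 102  97 102 109  81  50  43  43  47]
 [ 43  42  41  46  56  63  62  62  55  47  42  43  44  45]
 [ 45  44  45  47  46  47  45  48  43  46  46  45  42  42]
 [ 42  41  43  49  47  46  46  46  45  47  47  49  43  41]
 [ 40  41  47  47  47  48  47  46  46  45  45  41  42  41]
 [ 42  41  40  45  47  45  44  45  43  40  43  43  40  43]
 [ 41  41  42  46  44  42  43  42  43  43  41  40  42  42]]
(582, 783, 3)
```

View pics/j.png

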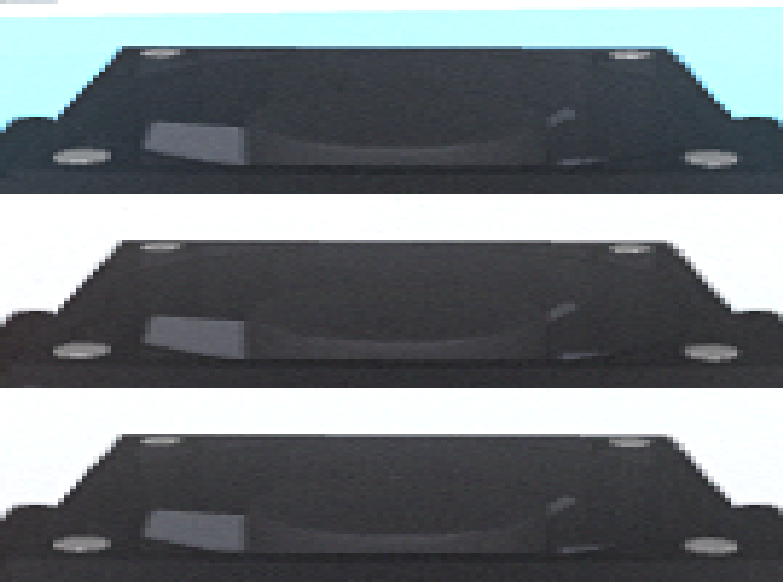

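The fan has not moved in the grip: its corner dots sit in the same place in all three frames. I'll add a small push to reach about 10 N, settle, and hand in.

```bash
python3 -m inch '[[[-0.3,0,0],[0,0,0]],[[-0.6,0,0],[0,0,0]],[[-0.6,0,0],[0,0,0]],[[-0.6,0,0],[0,0,0]],[[-0.6,0,0],[0,0,0]],[[-0.6,0,0],[0,0,0]],[[-0.6,0,0],[0,0,0]],[[-0.6,0,0],[0,0,0]],[[-0.6,0,0],[0,0,0]],[[-0.6,0,0],[0,0,0]]]'
python3 - <<'E'
from bench import sense,capture,workorder
import numpy as np
F=[]
for _ in range(6):
    s=sense();F.append(s["ft_force"]);capture("scene")
m=np.mean(F,0);print(m,s["tool_pos"],s["time_s"])
if -12<m[0]<-8: print(workorder.hand_in())
E
```

```text
time_s: 15.38
tool_pos: [0.6153, -0.0736, 0.0456]
tool_rot: [-0.002, 0.03, 1.0, 0.0]
ft_force: [-9.6, 0.4, 1.6]
width: 0.0599
grasp_force: 35.0
[-9.31980022  0.262752    2.02091027] [ 0.61531751 -0.07355634  0.04557499] 15.6333
the job is handed in; nothing more can be done
None
```

I handed the job in at about 15.6 s: the fan is held upright and square in front of the rear opening, pressing the gasket with about 9.5 N by the wrist sensor (no verdict was returned).

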